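# Put the glue stick away in the desk tidy and snap its cap on

## Task

The glue stick was left standing open on the desk and will dry out. First stand it, foot down, all the way into the round well of the desk tidy; then press its cap straight down onto it until it clicks over the beads, and keep pressing past the click until the cap sits tight on the shoulder of the stick. Finish like that: your program ends while you are still pressing the cap firmly down, not letting go; leave the stamp and the USB adapter where they are.

Things in the scene. Friction and masses are not known exactly. Their poses are not given: they have to be found in the camera images.
- glue_stick: open glue stick standing upright, loose, about 50 g, 98 mm tall: white round barrel 32 mm in diameter with a plain paper band, black knurled foot with a bevelled edge, white neck and pale glue tip on top. Origin: centre of its underside, z axis up along the stick. The barrel reaches up to 74 mm, where a flat shoulder steps in to the neck
- stick_shoulder (a point): point on the stick's axis at the height of the flat shoulder on which the cap finally sits, 74 mm above the underside. Above it: neck 23.6 mm in diameter with four round sprung snap beads that stand 2.2 mm out of it, their middles 6.3 mm above the shoulder; bevelled end of the neck at 16.5 mm; glue tip, 18 mm in diameter, up to 24 mm
- cap: black ribbed round cap of the glue stick, closed on top, 32 mm in outer diameter, 40 mm tall, 14 g, standing loose on the desk with its open mouth down. Origin: centre of the mouth's rim, z axis up to the closed top. It is hollow 28 mm deep; an inner lip 3 mm high narrows the mouth to 25.4 mm
- cap_top (a point): centre of the cap's flat closed top, 40 mm above its mouth. On the stick the cap first rests on the beads, its mouth about 9 mm above the shoulder; a push of 8 to 10 N makes it ride over them, then the force drops: it clicks down to the shoulder and, if held in the fingers, may draw the light stick up 4 mm; pressing on takes both down until the stick stands hard on the well's floor
- tidy: grey desk tidy, fixed to the desk: a flat tray 100 x 212 mm, 6 mm thick, with a round well standing at its +y end, an open compartment 90 x 84 mm, 39 mm high, at its -y end and a low tray of paper clips (19 mm high) between. Origin: centre of its underside; x across its short side, y along its long side, z up. (A printer 0.37 m high stands at the left end of the desk.)
- well_mouth (a point): centre of the mouth of the round well, 36 mm above the desk: the well is 34 mm in diameter (39 mm at its bevelled mouth) with a wall about 6 mm thick, on the tidy's long centre line 72 mm from its middle
- well_floor (a point): centre of the well's floor, 6 mm above the desk, where the foot of the glue stick must stand
- rubber_stamp: wooden rubber stamp, 73 mm tall, standing loose in the tidy's compartment; leave alone. Origin: centre of its underside
- usb_adapter: white USB adapter, 86 x 22 x 15 mm; leave alone. Origin: centre of its underside
There are look-alikes about, which are no part of the job. Of the things that look like the glue_stick, take the one that is farthest from the robot's base at the start.

How it is judged:
On the way, in this order (a step that is already met when the one before it is completed fails the run):
1. the glue stick stands fully down in the well of the tidy, upright (z of glue_stick in the frame of well_floor below 0.003 m and horizontal distance between glue_stick and well_floor below 0.004 m and angle between glue_stick's own z axis and vertical below 0.12 rad), for 0.2 s.
2. the cap has clicked over the beads and sits on the shoulder (distance between cap and stick_shoulder below 0.003 m and angle between the z axis of cap and the z axis of glue_stick, either way round below 0.12 rad), for 0.2 s.
At the end, for the whole second after the job is handed in: Stick in the well: underside within 3 mm of the floor and 4 mm of its centre, upright within 7 degrees. Cap snapped on: mouth within 3 mm of the shoulder, in line within 7 degrees. Fingers still on the cap, pressing cap and stick into the well with over 3 N (all of step 1 and all of step 2 and angle between cap's own z axis and vertical below 0.2 rad and contact force between the fingers and cap above 1 N and contact force between glue_stick and tidy above 3 N); the arm keeps its last pose, push and grip.
It fails at once if the stamp or the USB adapter is pushed away by more than 30 mm (distance of any of rubber_stamp, usb_adapter from where it was at the start of the episode above 0.03 m).
It also fails if it takes over 67 s, if anything falls off the work surface, if the arm or the gripper's body presses on something with over 40 N, if the wrist force passes 120 N, or if a joint passes its speed limit or range.

## Robot

A 7-joint arm with a two-finger parallel gripper is mounted at the origin on a cart in front of the work surface, level with it; the furniture and walls round the work are solid. World frame = base frame: x ahead of the robot, y to its left, z up, the work surface at z = 0. Lengths are in m, angles in rad, forces in N, time in s.
With the tool pointing down it reaches from about 0.425 to 0.925 m from the base axis. Payload 6.8 kg.
Tool frame: the origin (TCP) lies on the front face of the gripper's body, between the roots of the fingers; the fingertips stand 73 mm ahead of it and the grasp point (between the pads) lies 54 mm ahead of it (env.nose_length is the distance from the TCP to the fingertips, in m); z points along the fingers, y is the direction in which the jaws open and shut (so a half turn about z gives the same grasp; the last joint's range is limited). The gripper opens to 85 mm and grips with 20 to 120 N. Pads are 22 mm wide; open, the fingers measure 114 mm over their backs; the gripper's body (76 mm by 85 mm) begins 54 mm behind the grasp point. The pads swing forward as they close: fully open they stand 13 mm farther back than shut.
Start: joints at [1.163, 0.477, 0.022, 1.555, -0.011, 1.109, -0.083], TCP at [0.199, -0.645, 0.304] pointing down, gripper open.
Joint ranges: [-2.96, 2.96], [-0.34, 2.1], [-1.41, 1.46], [0.24, 2.44], [-1.37, 4.51], [0.17, 1.92], [-2.96, 2.96]. Speed limits (rad/s): [2.39, 2.39, 3.14, 3.14, 3.14, 3.14, 3.14].

## Interface

Orientations are given as a unit quaternion [w, x, y, z].
In Python, from cell import env, kin, camera, calibration, job gives the robot as it stands. The module is installed in compiled form; this text tells all that it offers. Calls block until the motion is done:
- env.reach(position, orientation): joint-space move of the TCP to a pose.
- env.movel(position, velocity=0.15, rot=None, stop_force=None): straight line of the TCP; rot=None keeps the orientation; velocity is the mean speed in m/s. With stop_force (N) it stops when the force on the tool has changed by that much, and returns True; else False.
- env.goto_joints(angles): joint-space move.
- env.grip(opening, f_grip=None): finger opening in m; f_grip is the grip in N (None keeps the last); returns when the fingers have stopped.
- env.dwell(seconds).
- kin.inverse_kinematics(position, orientation): joint angles nearest the present ones, or None.
- env.get_state(): the state.
- camera(name): name is "scene" or "top" or "wrist"; returns (picture, depth): 384x512x3 uint8, blue, green, red; 384x512 float32, m along the optical axis (not along the pixel's ray), 0 where there is no reading.
- calibration(name): a dict with "fx", "fy", "cx", "cy" (pixels), "rvec" (rotation vector, rad) and "tvec" (3), from world to camera coordinates, as OpenCV has them. Camera axes: x right, y down, z forward; pixel columns grow to the right and rows downward; lengths in m; the calibration is good to about 2 mm. The wrist camera is an equidistant fisheye: a pixel r from the principal point sees the ray r / f radians off the axis. A picture is of the moment at which its call begins: read the wrist's pose just before it. calibration takes no time and is no camera call; for the wrist camera it gives the pose at the moment of the call.
A pose or a line that the arm cannot do raises env.PlanningError and nothing moves.
- job.job_done(): hands the job in, once; it reports no verdict.
The state is a dict: "time": time; "qpos": joint angles; "joint_velocities": joint speeds; "joint_torque": joint torques, N m; "tcp_pos": TCP position; "orientation": TCP orientation; "force": force on the tool from outside, world axes, zero at the start; "torque": the same for the moment, N m; "opening": finger opening in m.
Only numpy, scipy, OpenCV 4.12 (cv2) and the standard library are available. Lean on these libraries where they do the work, as an engineer would, in place of code of your own. Each camera call takes 0.05 s, during which the arm holds its last target.

## Working session

There is one attempt and no reset: what is moved stays moved. The work goes in short steps, each a Python script; the robot and the scene stay as the last script left them, time stands still between calls to the robot, and variables do not carry over. Pictures are saved under pics/ and viewed, and the job is handed in when it is done.

```bash
mkdir -p pics; cat > h.py <<'E'
import numpy as np, cv2
from cell import env, kin, camera, calibration, job
def RT(c):
    R,_=cv2.Rodrigues(np.array(c["rvec"],float)); return R,np.array(c["tvec"],float).ravel()
def ray(c,u,v,fish=False):
    x=(u-c["cx"])/c["fx"]; y=(v-c["cy"])/c["fy"]
    if fish:
        r=np.hypot(x,y); d=np.array([np.sin(r)*x/max(r,1e-9),np.sin(r)*y/max(r,1e-9),np.cos(r)])
    else: d=np.array([x,y,1.])
    R,t=RT(c); return -R.T@t, R.T@d
def onplane(c,u,v,z,fish=False):
    o,d=ray(c,u,v,fish); return o+d*(z-o[2])/d[2]
def cloud(c,dep):
    v,u=np.mgrid[0:dep.shape[0],0:dep.shape[1]]
    P=np.stack([(u-c["cx"])/c["fx"]*dep,(v-c["cy"])/c["fy"]*dep,dep],-1)
    R,t=RT(c); return (P-t)@R
E
python3 - <<'E'
from h import *
s=env.get_state();print({k:np.round(v,3) for k,v in s.items()}, env.nose_length)
for n in("scene","top","wrist"):
    c=calibration(n);p,d=camera(n);cv2.imwrite(f"pics/{n}0.png",p);np.save(f"{n}0.npy",d)
    R,t=RT(c);print(n,np.round(-R.T@t,3),np.round(R[2],3),c["fx"])
    import json;json.dump({k:np.array(v).tolist() for k,v in c.items()},open(n+"0.json","w"))
E
```

```text
{'time': np.float64(0.0), 'qpos': array([ 1.163,  0.478,  0.022,  1.556, -0.011,  1.109, -0.083]), 'joint_velocities': array([ 0.001, -0.   ,  0.001, -0.003, -0.001,  0.   ,  0.001]), 'joint_torque': array([ 0.0000e+00, -5.9646e+01,  1.6080e+00, -2.8121e+01,  1.2000e-02,
        9.0000e-03,  0.0000e+00]), 'tcp_pos': array([ 0.199, -0.644,  0.303]), 'orientation': array([-0.001,  0.989,  0.149, -0.   ]), 'force': array([ 1.133, -0.104,  0.177]), 'torque': array([0.027, 0.046, 0.017]), 'opening': np.float64(0.086)} 0.0726
scene [0.122 0.62  0.61 ] [ 0.485 -0.658 -0.575] 399.32701537309543
top [0.408 0.024 0.946] [ 0.176 -0.003 -0.984] 396.3159106682122
wrist [ 0.279 -0.621  0.374] [-0.309 -0.093 -0.947] 297.3186396354542
```

View pics/scene0.png

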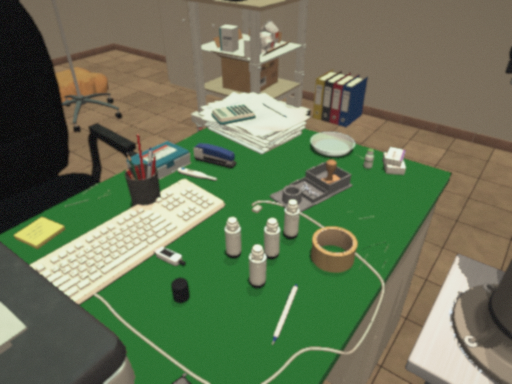

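View pics/top0.png

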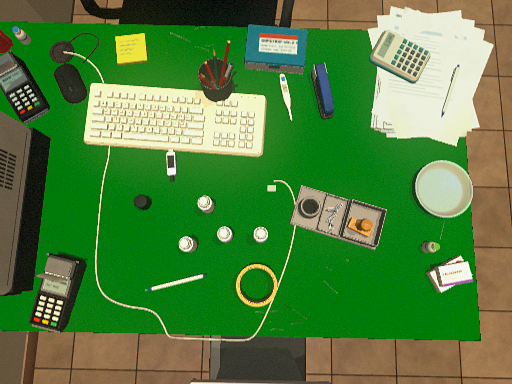

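View pics/wrist0.png

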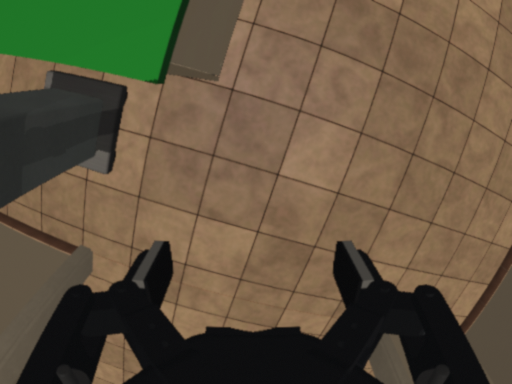

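Four sticks look alike: top-view pixels (205,203), (187,243), (225,233) and (260,234), matching scene pixels (233,238), (258,266), (272,239) and (291,218). The cap is at top (142,201) and scene (180,290). The well is at top (310,207) and scene (292,193). Next I'll measure all of these.

```bash
cat > m.py <<'E'
from h import *
import json
L=lambda n:(json.load(open(n+"0.json")),cv2.imread(f"pics/{n}0.png"),np.load(n+"0.npy"))
ct,pt,dt=L("top");cs,ps,ds=L("scene")
Pt=cloud(ct,dt);Ps=cloud(cs,ds)
print("desk z top",np.round([Pt[v,u,2] for u,v in[(150,260),(300,260),(230,180),(340,150)]],4),"scene",np.round([Ps[v,u,2] for u,v in[(210,290),(300,260),(250,180)]],4))
def tall(P,lo,hi,ctr,r):
    m=(P[...,2]>lo)&(P[...,2]<hi)&(np.hypot(P[...,0]-ctr[0],P[...,1]-ctr[1])<r);return P[m]
for u,v in [(205,203),(187,243),(225,233),(260,234),(142,201),(310,207),(20,33),(430,246)]:
    p=Pt[v,u]; a=onplane(ct,u,v,.098)
    q=tall(Pt,.015,.12,p,.03);s=tall(Ps,.015,.12,p,.03)
    print((u,v),np.round(p,4),"R %.3f"%np.hypot(*p[:2]),"top",len(q),q[:,2].max().round(4) if len(q) else 0,np.round((q[:,:2].max(0)+q[:,:2].min(0))/2,4) if len(q) else 0,"scene",len(s),s[:,2].max().round(4) if len(s) else 0)
crop=lambda im,u,v,w,h,k:cv2.resize(im[v-h:v+h,u-w:u+w],None,fx=k,fy=k,interpolation=cv2.INTER_CUBIC)
cv2.imwrite("pics/c1.png",crop(pt,225,220,100,60,4))
cv2.imwrite("pics/c2.png",crop(ps,255,245,95,70,4))
cv2.imwrite("pics/c3.png",crop(pt,335,215,60,45,6))
E
python3 m.py
```

```text
desk z top [-0.0014  0.0013 -0.0035  0.0002] scene [0.002  0.0009 0.0009]
(205, 203) [0.5394 0.1309 0.0974] R 0.555 top 218 0.1001 [0.5449 0.1347] scene 499 0.0994
(187, 243) [0.4525 0.1653 0.0974] R 0.482 top 226 0.1016 [0.4532 0.1716] scene 570 0.1002
(225, 233) [0.4756 0.0853 0.0974] R 0.483 top 197 0.1018 [0.477 0.089] scene 501 0.1002
(260, 234) [0.4748 0.0106 0.1016] R 0.475 top 188 0.1016 [0.4774 0.0101] scene 452 0.0998
(142, 201) [0.5497 0.2839 0.0395] R 0.619 top 186 0.0434 [0.551  0.2874] scene 311 0.0424
(310, 207) [ 0.5494 -0.1093  0.0075] R 0.560 top 244 0.0389 [ 0.5476 -0.1098] scene 257 0.0381
(20, 33) [0.9644 0.6158 0.0433] R 1.144 top 149 0.0549 [0.9694 0.6228] scene 0 0
(430, 246) [ 0.4611 -0.3778  0.0398] R 0.596 top 138 0.0605 [ 0.4616 -0.3823] scene 112 0.0576
```

```bash
python3 - <<'E'
import cv2,numpy as np
a=cv2.imread("pics/c1.png");b=cv2.imread("pics/c2.png");c=cv2.imread("pics/c3.png")
print(a.shape,b.shape,c.shape)
E
```

```text
(480, 800, 3) (560, 760, 3) (540, 720, 3)
```

View pics/c2.png

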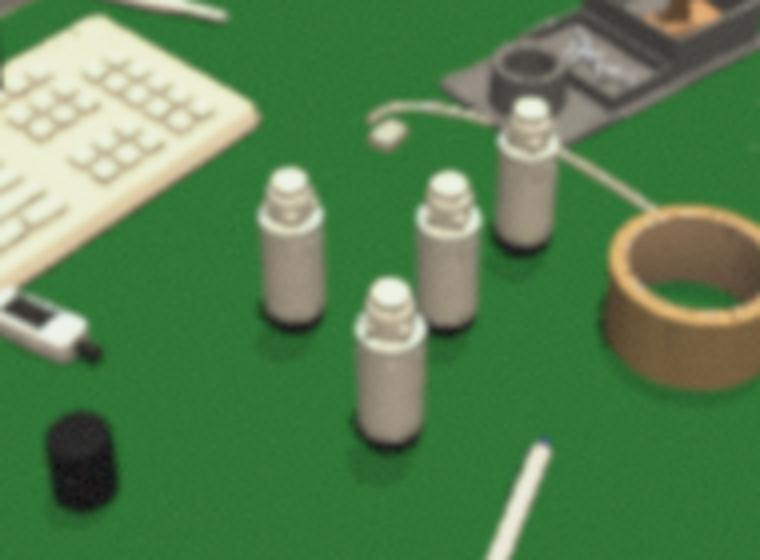

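View pics/c3.png

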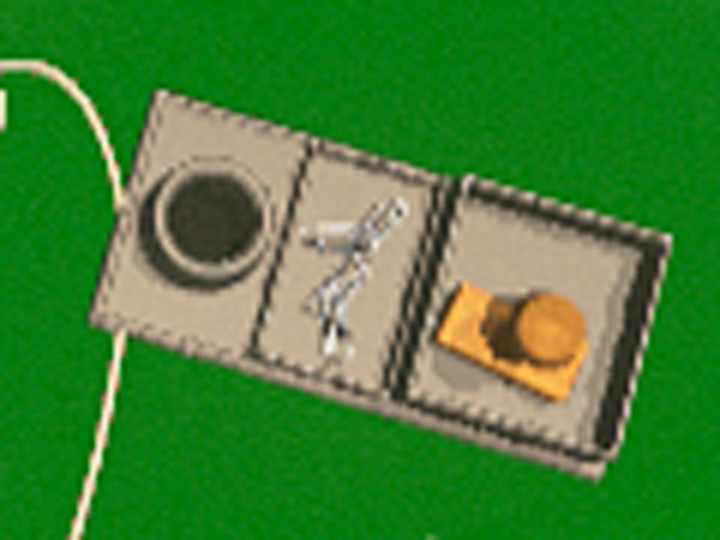

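View pics/c1.png

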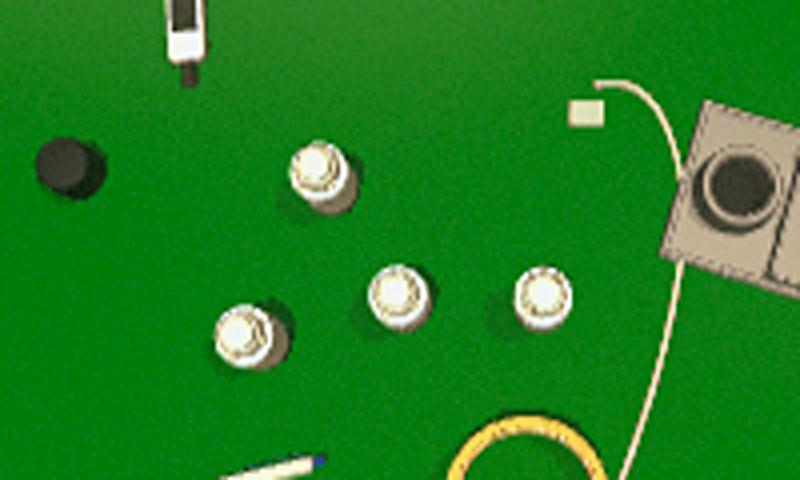

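The farthest of the four is the stick at top (205,203), R=0.555 m; the others are at 0.475 to 0.483 m. All of them measure about 0.098–0.100 m tall, as described. I'll take wrist views over the well first, since it's on the way, and then over the stick.

```bash
cat >> h.py <<'E'
import json
def Q(deg): # tool down; deg=2*phi
    a=np.radians(deg)/2; return [0,np.cos(a),np.sin(a),0]
def shot(n):
    c=calibration("wrist");p,d=camera("wrist");cv2.imwrite(f"pics/{n}.png",p);np.save(n+".npy",d)
    json.dump({k:np.array(v).tolist() for k,v in c.items()},open(n+".json","w"));return c,p,d
def st(): 
    s=env.get_state();print("t %.2f"%s["time"],"tcp",np.round(s["tcp_pos"],4),"F",np.round(s["force"],2),"op %.4f"%s["opening"])
    return s
E
python3 - <<'E'
from h import *
env.reach([.53,-.11,.26],Q(0));st();shot("w1")
env.movel([.47,-.11,.26],velocity=.15);st();shot("w2")
env.reach([.53,.13,.26],Q(0));st();shot("s1")
env.movel([.47,.13,.26]);st();shot("s2")
E
```

```text
t 2.40 tcp [ 0.53   -0.1111  0.26  ] F [0.5  0.67 0.47] op 0.0854
t 3.00 tcp [ 0.4708 -0.1103  0.2605] F [-0.86 -0.31  0.98] op 0.0856
t 4.03 tcp [0.5303 0.1283 0.2596] F [-0.2  -0.29 -0.51] op 0.0852
t 4.62 tcp [0.4708 0.1292 0.2605] F [0.75 0.32 0.47] op 0.0851
```

```bash
python3 - <<'E'
import cv2,numpy as np
for a,b,o in(("w1","w2","W"),("s1","s2","S")):
    im=np.hstack([cv2.imread(f"pics/{x}.png") for x in(a,b)]);cv2.imwrite(f"pics/{o}.png",cv2.resize(im,(800,300),interpolation=cv2.INTER_AREA))
E
```

```text
(no output)
```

View pics/W.png

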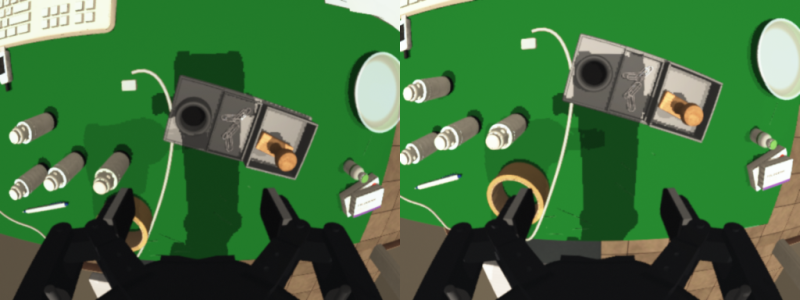

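View pics/S.png

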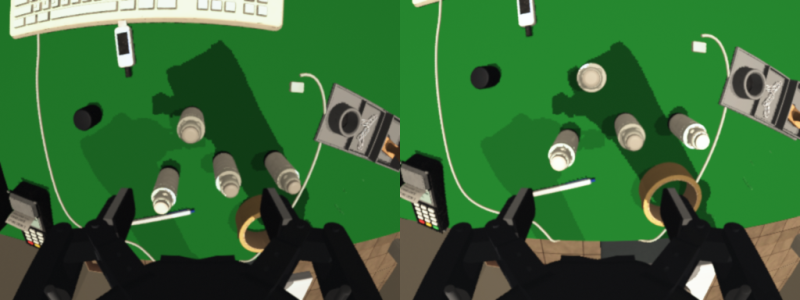

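```bash
cat >> h.py <<'E'
def fcloud(c,dep):
    v,u=np.mgrid[0:dep.shape[0],0:dep.shape[1]]
    x=(u-c["cx"])/c["fx"];y=(v-c["cy"])/c["fy"];r=np.hypot(x,y)+1e-9
    k=np.tan(r)/r
    P=np.stack([x*k*dep,y*k*dep,dep],-1);R,t=RT(c);return (P-t)@R
def ld(n): return json.load(open(n+".json")),cv2.imread(f"pics/{n}.png"),np.load(n+".npy")
def circ(P):
    A=np.c_[2*P[:,:2],np.ones(len(P))];s=np.linalg.lstsq(A,(P[:,:2]**2).sum(1),rcond=None)[0]
    return s[:2],np.sqrt(s[2]+s[0]**2+s[1]**2)
def onplane_pts(c,uv,z): return np.array([onplane(c,u,v,z,True) for u,v in uv])
E
python3 - <<'E'
from h import *
for n,(u,v) in(("w1",(246,148)),("w2",(247,95)),("s1",(243,166)),("s2",(246,99)),("s1",(113,151)),("s2",(109,97))):
    c,p,d=ld(n);P=fcloud(c,d);q=P[v,u]
    if n[0]=="w": q=np.array([.549,-.11,0]);lo,hi=.029,.05
    elif u<150: lo,hi=.035,.05
    else: lo,hi=.068,.079; 
    m=(P[...,2]>lo)&(P[...,2]<hi)&(np.hypot(P[...,0]-q[0],P[...,1]-q[1])<.035)
    X=P[m];print(n,np.round(P[v,u],4),m.sum(),"zmed %.4f"%np.median(X[:,2]),"mid",np.round((X[:,:2].max(0)+X[:,:2].min(0))/2,4),"ext",np.round(np.ptp(X[:,:2],axis=0),4),"mean",X[:,:2].mean(0).round(4))
    # desk z
    g=(p[...,1]>90)&(p[...,2]<60)&(np.hypot(P[...,0]-q[0],P[...,1]-q[1])<.12);print("  desk",np.median(P[g][:,2]).round(4))
    k=cv2.resize(p[max(v-40,0):v+40,u-50:u+50],None,fx=4,fy=4,interpolation=cv2.INTER_CUBIC);k=cv2.resize(k,(400,320));cv2.imwrite(f"pics/k_{n}_{u}.png",k)
f=lambda *a:np.hstack([cv2.imread(f"pics/k_{x}.png") for x in a])
cv2.imwrite("pics/K1.png",f("w1_246","w2_247"));cv2.imwrite("pics/K2.png",f("s1_243","s2_246"))
cv2.imwrite("pics/K3.png",f("s1_113","s2_109"))
E
```

```text
w1 [ 0.5462 -0.1045  0.0066] 887 zmed 0.0361 mid [ 0.5488 -0.1062] ext [0.0463 0.0475] mean [ 0.5491 -0.1059]
  desk 0.0008
w2 [ 0.5461 -0.105   0.0066] 875 zmed 0.0362 mid [ 0.5483 -0.1061] ext [0.0472 0.0466] mean [ 0.548  -0.1059]
  desk 0.0007
s1 [0.5509 0.1351 0.0992] 336 zmed 0.0747 mid [0.5461 0.1354] ext [0.0296 0.0313] mean [0.5519 0.1343]
  desk 0.0008
s2 [0.5453 0.1334 0.0995] 366 zmed 0.0749 mid [0.5443 0.1349] ext [0.0314 0.0309] mean [0.5452 0.1343]
  desk 0.0007
s1 [0.5534 0.2772 0.0404] 584 zmed 0.0408 mid [0.5509 0.2873] ext [0.0317 0.0308] mean [0.552  0.2859]
  desk 0.0008
s2 [0.5525 0.2782 0.0406] 620 zmed 0.0407 mid [0.5508 0.2872] ext [0.0322 0.0311] mean [0.5511 0.2861]
  desk 0.0008
```

View pics/K1.png

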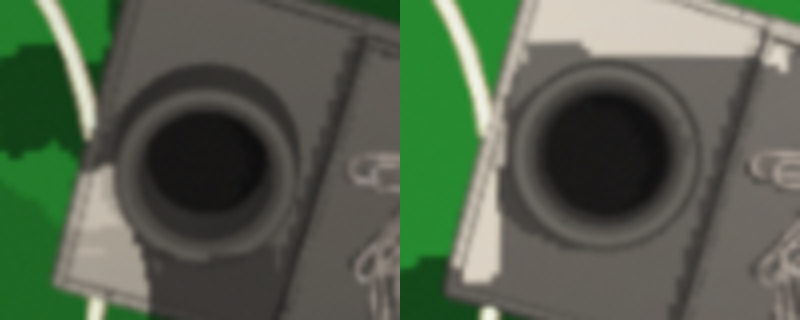

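View pics/K2.png

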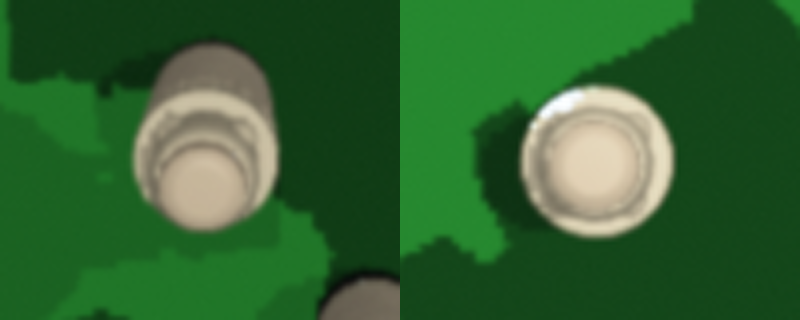

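```bash
python3 - <<'E'
from h import *
from m import ct,cs
print(np.round(onplane(ct,310.2,207,.036),4), np.round(onplane(json.load(open("w2.json")),248.75,93.75,.036,True),4),np.round(onplane(json.load(open("w1.json")),246-50+206/4,148-40+174/4,.036,True),4))
S=[.5445,.135]
env.grip(.06,40)
env.reach([*S,.20],Q(0));st()
env.movel([*S,.114],velocity=.1);st()
env.grip(0.0,20);st()
env.grip(.055);st()
env.movel([*S,.114],velocity=.1,rot=Q(90));st()
env.grip(0.0,20);st()
env.grip(.055);st()
env.movel([*S,.23],velocity=.2)
env.movel([.47,.135,.26],velocity=.2,rot=Q(0)); env.dwell(.2);st();shot("s3")
E
```

```text
desk z top [-0.0014  0.0013 -0.0035  0.0002] scene [0.002  0.0009 0.0009]
(205, 203) [0.5394 0.1309 0.0974] R 0.555 top 218 0.1001 [0.5449 0.1347] scene 499 0.0994
(187, 243) [0.4525 0.1653 0.0974] R 0.482 top 226 0.1016 [0.4532 0.1716] scene 570 0.1002
(225, 233) [0.4756 0.0853 0.0974] R 0.483 top 197 0.1018 [0.477 0.089] scene 501 0.1002
(260, 234) [0.4748 0.0106 0.1016] R 0.475 top 188 0.1016 [0.4774 0.0101] scene 452 0.0998
(142, 201) [0.5497 0.2839 0.0395] R 0.619 top 186 0.0434 [0.551  0.2874] scene 311 0.0424
(310, 207) [ 0.5494 -0.1093  0.0075] R 0.560 top 244 0.0389 [ 0.5476 -0.1098] scene 257 0.0381
(20, 33) [0.9644 0.6158 0.0433] R 1.144 top 149 0.0549 [0.9694 0.6228] scene 0 0
(430, 246) [ 0.4611 -0.3778  0.0398] R 0.596 top 138 0.0605 [ 0.4616 -0.3823] scene 112 0.0576
[ 0.5451 -0.1057  0.036 ] [ 0.548  -0.1073  0.036 ] [ 0.5486 -0.1067  0.036 ]
t 5.52 tcp [0.5443 0.1351 0.199 ] F [-0.09 -0.75  0.45] op 0.0602
t 6.53 tcp [0.5449 0.1352 0.1146] F [-0.63  0.43  0.  ] op 0.0601
t 6.89 tcp [0.5449 0.1352 0.1146] F [-1.13  0.49  4.11] op 0.0300
t 7.25 tcp [0.5444 0.1349 0.1138] F [-0.48  0.08  0.31] op 0.0548
t 8.97 tcp [0.5445 0.135  0.114 ] F [ 0.06 -0.1   0.37] op 0.0550
t 9.30 tcp [0.5444 0.1351 0.1141] F [-1.33 -1.23  2.34] op 0.0299
t 9.66 tcp [0.5445 0.135  0.114 ] F [ 1.24  0.79 -0.32] op 0.0549
t 12.31 tcp [0.4701 0.1349 0.2599] F [ 0.03 -0.45  0.65] op 0.0550
```

```bash
python3 - <<'E'
from h import *
def meas(n,q,lo,hi):
    c,p,d=ld(n);P=fcloud(c,d)
    m=(P[...,2]>lo)&(P[...,2]<hi)&(np.hypot(P[...,0]-q[0],P[...,1]-q[1])<.035)
    X=P[m];return (X[:,:2].max(0)+X[:,:2].min(0))/2, X[:,:2].mean(0)
for n in("s2","s3"): print(n,[np.round(x,4) for x in meas(n,(.5445,.135),.068,.079)])
# edge-mask centroid of shoulder disc, ray onto z=.074
for n in("s2","s3"):
    c,p,d=ld(n);P=fcloud(c,d)
    g=(p[...,2]>100)&(np.hypot(P[...,0]-.5445,P[...,1]-.135)<.03)
    m=max(cv2.findContours(g.astype(np.uint8),0,2)[0],key=cv2.contourArea)
    (u,v),r=cv2.minEnclosingCircle(m);e=cv2.fitEllipse(m);print(n,u,v,r,e,np.round(onplane(c,*e[0],.0745,True),4))
p=cv2.imread("pics/s3.png");cv2.imwrite("pics/s3c.png",cv2.resize(p[40:240,150:400],None,fx=3,fy=3))
E
```

```text
s2 [array([0.5443, 0.1349]), array([0.5452, 0.1343])]
s3 [array([0.5441, 0.1348]), array([0.5448, 0.1349])]
s2 244.7936248779297 98.81047058105469 19.143587112426758 ((244.84242248535156, 98.7860336303711), (37.17338180541992, 37.47240447998047), 102.28700256347656) [0.5446 0.135  0.0745]
s3 251.7413787841797 97.46551513671875 19.266136169433594 ((251.7270965576172, 97.61865234375), (37.35946273803711, 37.73072052001953), 84.751708984375) [0.5445 0.135  0.0745]
```

View pics/s3c.png

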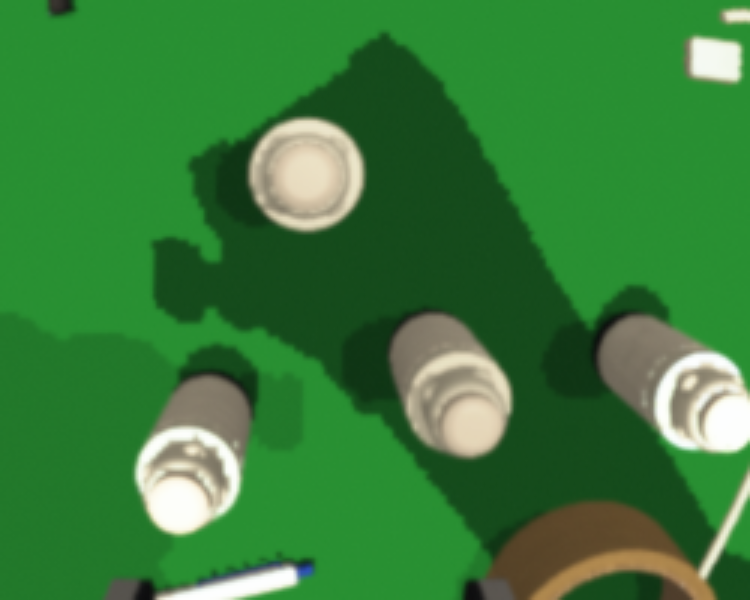

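The wrist measurement of the re-centred stick agrees with the squeeze position to within 0.5 mm, so the wrist camera's bias is negligible. Now I'll grasp the stick, carry it over the well and look.

```bash
python3 - <<'E'
from h import *
S=[.5445,.135]
env.movel([*S,.23],velocity=.25)
env.movel([*S,.114],velocity=.12)
env.grip(0,50);st()
env.movel([*S,.24],velocity=.2)
env.reach([.5484,-.1065,.22],Q(0));env.dwell(.3);st();c,p,d=shot("w3")
cv2.imwrite("pics/w3c.png",cv2.resize(p[100:300,130:380],None,fx=3,fy=3))
E
```

```text
t 14.29 tcp [0.545  0.1352 0.1149] F [-0.18 -0.32  5.96] op 0.0294
t 16.33 tcp [ 0.5487 -0.1052  0.2201] F [-0.12  0.51  0.36] op 0.0296
```

View pics/w3c.png

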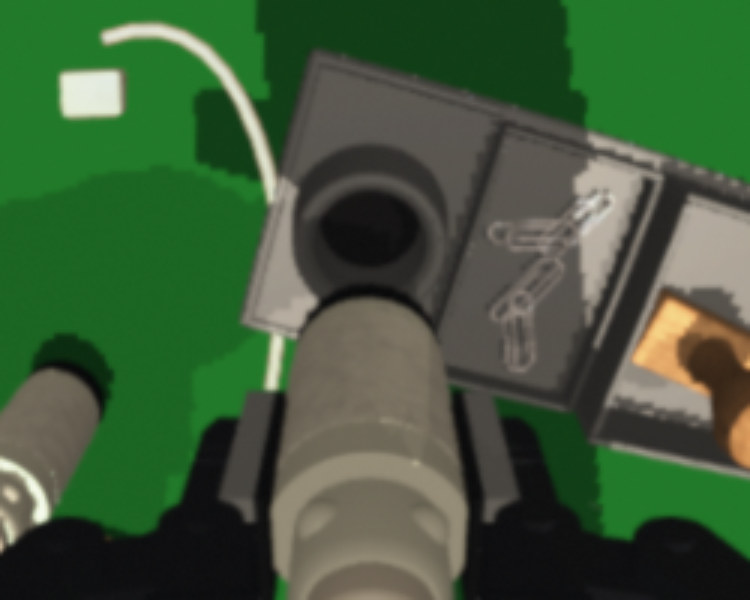

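```bash
python3 - <<'E'
from h import *
W=[.5484,-.1065]
env.movel([*W,.175],velocity=.15);env.dwell(.1);st()
r=env.movel([*W,.1215],velocity=.05,stop_force=6);print(r);s=st()
E
```

```text
t 16.93 tcp [ 0.5491 -0.1064  0.176 ] F [ 0.15  0.36 -0.17] op 0.0299
False
t 18.15 tcp [ 0.5487 -0.1065  0.1218] F [ 0.43  0.5  -1.37] op 0.0298
```

```bash
python3 - <<'E'
from h import *
W=[.5484,-.1065]
print(env.movel([*W,.115],velocity=.03,stop_force=6));st()
c,p,d=shot("w4");cv2.imwrite("pics/w4c.png",cv2.resize(p[150:350,130:380],None,fx=3,fy=3))
E
```

```text
True
t 18.36 tcp [ 0.5498 -0.1066  0.1203] F [-0.18  0.49  3.53] op 0.0296
```

View pics/w4c.png

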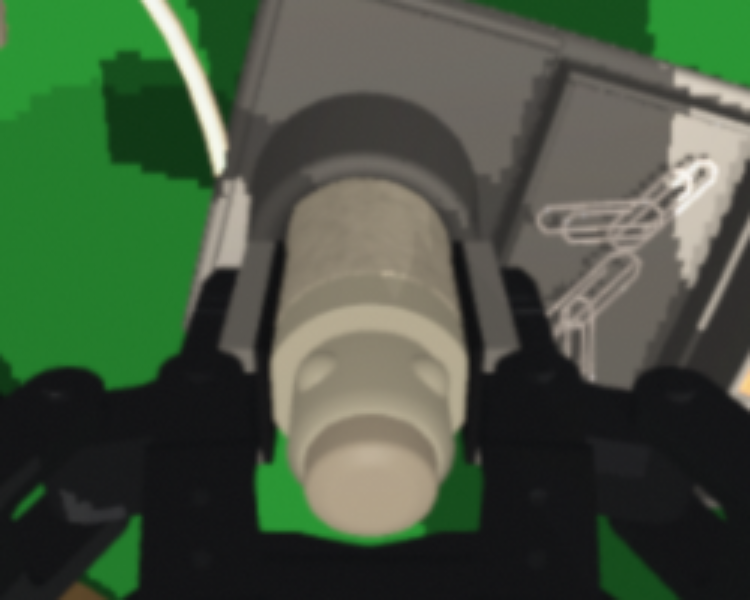

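```bash
python3 - <<'E'
from h import *
W=[.5484,-.1065]
env.grip(.055);st()
env.movel([*W,.235],velocity=.2)
env.movel([.474,-.1065,.262],velocity=.2);env.dwell(.2);st();c,p,d=shot("w5")
P=fcloud(c,d);g=(np.abs(P[...,2]-.08)<.006)&(np.hypot(P[...,0]-.548,P[...,1]+.1065)<.03)
X=P[g];print("shoulder z",np.median(X[:,2]),(X.max(0)+X.min(0))/2)
g=(P[...,2]>.060)&(np.hypot(P[...,0]-.548,P[...,1]+.1065)<.03)
m=max(cv2.findContours(g.astype(np.uint8),0,2)[0],key=cv2.contourArea);e=cv2.fitEllipse(m);print(e,np.round(onplane(c,*e[0],.0805,True),4))
T=(P[...,2]>.098)&g; X=P[T];print("tip",X.mean(0),X[:,2].max())
cv2.imwrite("pics/w5c.png",cv2.resize(p[20:220,130:380],None,fx=3,fy=3))
E
```

```text
t 18.77 tcp [ 0.5487 -0.1063  0.1194] F [0.67 0.67 0.66] op 0.0551
t 20.24 tcp [ 0.4748 -0.1063  0.2614] F [-0.16 -0.55  0.7 ] op 0.0550
shoulder z 0.08080487081206339 [ 0.54823838 -0.10680138  0.08081248]
((252.52688598632812, 99.08563995361328), (36.830509185791016, 37.03840255737305), 114.3412094116211) [ 0.5482 -0.1068  0.0805]
tip [ 0.55455619 -0.10702732  0.24645117] 0.33235465592320607
```

View pics/w5c.png

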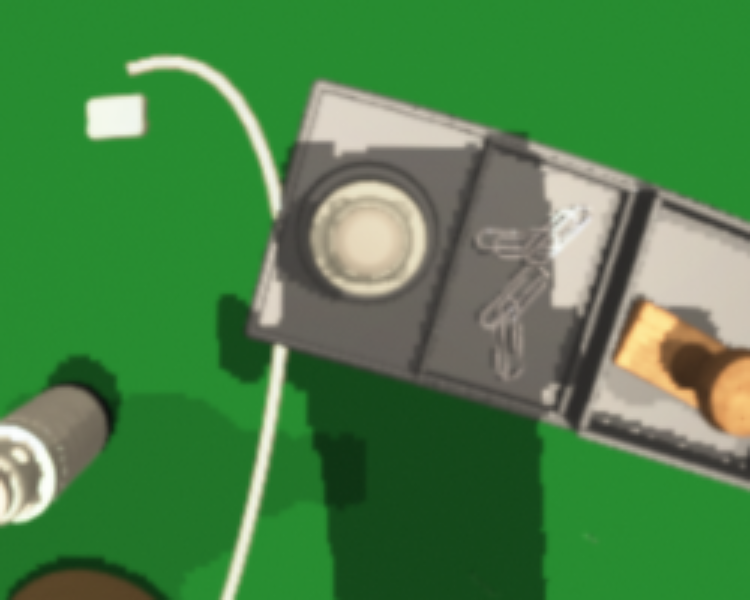

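```bash
python3 - <<'E'
from h import *
C=[.551,.2872]
env.movel([.474,-.1065,.29],velocity=.25)
env.reach([*C,.19],Q(90));st()
env.movel([*C,.079],velocity=.12)
env.grip(0,20);st()
env.grip(.055)
env.movel([*C,.079],velocity=.12,rot=Q(0));st()
env.grip(0,60);st()
env.movel([*C,.19],velocity=.2)
env.reach([.5482,-.1068,.235],Q(0));env.dwell(.3);st()
c,p,d=shot("c1");cv2.imwrite("pics/c1c.png",cv2.resize(p[130:330,130:380],None,fx=3,fy=3))
E
```

```text
t 22.07 tcp [0.5519 0.2853 0.1901] F [-0.61 -0.43  0.35] op 0.0548
t 23.48 tcp [0.5515 0.2875 0.0799] F [-0.24 -0.44  5.58] op 0.0315
t 25.54 tcp [0.551  0.2872 0.0789] F [-0.1  -1.05  0.15] op 0.0551
t 25.88 tcp [0.5512 0.2873 0.0792] F [ 0.37 -0.44  2.01] op 0.0307
t 28.36 tcp [ 0.5484 -0.1061  0.2349] F [ 0.16 -0.49 -0.82] op 0.0309
```

View pics/c1c.png

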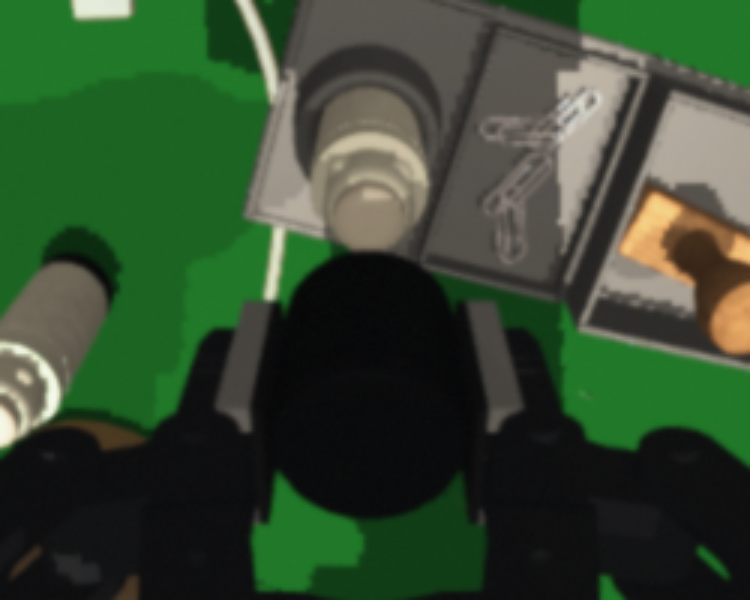

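```bash
python3 - <<'E'
from h import *
W=[.5482,-.1068]
env.movel([*W,.19],velocity=.12);env.dwell(.1);st()
print(env.movel([*W,.171],velocity=.04,stop_force=6));st()
c,p,d=shot("c2");cv2.imwrite("pics/c2c.png",cv2.resize(p[150:350,130:380],None,fx=3,fy=3))
E
```

```text
t 29.03 tcp [ 0.5488 -0.1068  0.1909] F [-0.01 -0.08  0.82] op 0.0310
False
t 29.66 tcp [ 0.5482 -0.1067  0.1709] F [0.57 0.07 0.01] op 0.0308
```

View pics/c2c.png

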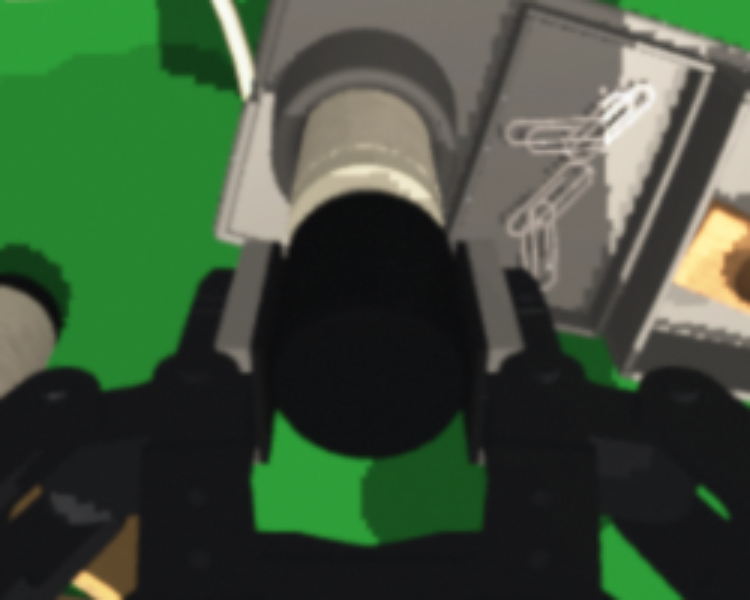

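```bash
python3 - <<'E'
from h import *
W=[.5482,-.1068]
for z in np.arange(.169,.1555,-.001):
    r=env.movel([*W,z],velocity=.03,stop_force=20);s=st()
    if s["force"][2]>14 or r: break
E
```

```text
t 29.96 tcp [ 0.5482 -0.1068  0.169 ] F [-0.98 -0.01 -0.42] op 0.0309
t 30.21 tcp [ 0.5482 -0.1068  0.168 ] F [-0.11 -0.17  0.88] op 0.0307
t 30.46 tcp [ 0.5485 -0.1067  0.1673] F [-0.1   0.41  4.2 ] op 0.0310
t 30.71 tcp [ 0.5488 -0.1067  0.1667] F [-0.29  0.19  8.24] op 0.0308
t 30.96 tcp [ 0.5482 -0.1068  0.1651] F [-0.86  0.58  2.37] op 0.0312
t 31.21 tcp [ 0.5477 -0.1069  0.1635] F [ 0.99  0.31 -1.35] op 0.0309
t 31.46 tcp [ 0.5481 -0.1068  0.1628] F [-0.13 -0.22 -0.68] op 0.0308
t 31.71 tcp [ 0.5481 -0.1068  0.1619] F [-0.01  0.52 -1.76] op 0.0309
t 31.96 tcp [ 0.5481 -0.1068  0.1609] F [-0.56  0.78 -2.04] op 0.0308
t 32.21 tcp [ 0.5482 -0.1068  0.16  ] F [ 0.06  0.32 -0.5 ] op 0.0306
t 32.46 tcp [ 0.5485 -0.1065  0.1593] F [-1.18  1.65  2.59] op 0.0308
t 32.71 tcp [ 0.5489 -0.1063  0.1591] F [-2.16  2.65  9.69] op 0.0307
t 32.96 tcp [ 0.5493 -0.1063  0.1591] F [-3.81  2.04 17.6 ] op 0.0308
```

Force peaked at 8.2 N, dropped with the click at TCP z≈0.165, then rose hard at z≈0.159, which is where I predicted the seat. Now I'll check that the press holds steady.

```bash
python3 - <<'E'
from h import *
for i in range(3): env.dwell(.5);st()
c,p,d=shot("f1");a=cv2.resize(p[150:350,130:380],(500,400))
c,q,_=(calibration("scene"),*camera("scene"));b=cv2.resize(q[150:230,250:350],(500,400),interpolation=cv2.INTER_CUBIC)
cv2.imwrite("pics/f1c.png",cv2.resize(np.hstack([a,b]),(800,320)))
E
```

```text
t 33.46 tcp [ 0.5493 -0.1063  0.1591] F [-4.41  1.73 17.54] op 0.0309
t 33.96 tcp [ 0.5493 -0.1063  0.1591] F [-3.07  1.91 17.49] op 0.0307
t 34.46 tcp [ 0.5493 -0.1063  0.1591] F [-3.61  1.37 17.95] op 0.0308
```

View pics/f1c.png

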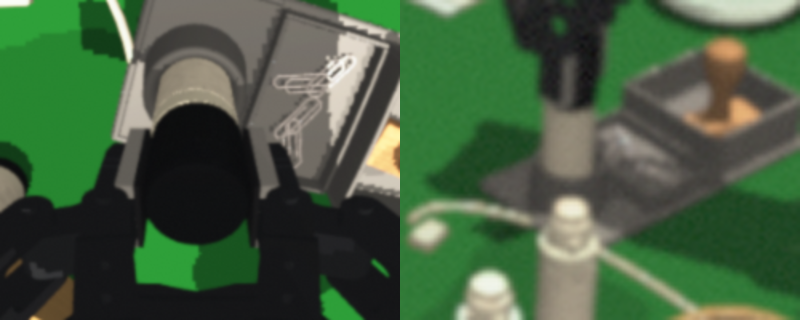

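The cap is flush on the shoulder with no white gap, the stick is upright in the well, and the press holds at 17.5 N. The stamp hasn't moved. I'm handing in.

```bash
python3 - <<'E'
from h import *
st();job.job_done()
E
```

```text
t 34.56 tcp [ 0.5493 -0.1063  0.1591] F [-4.42  2.05 18.79] op 0.0305
the job is handed in; nothing more can be done
```

The glue stick stands fully down in the well with its cap clicked on, and I handed the job in at 34.6 s with the gripper still holding and pressing the cap. No verdict was reported.

**Stick:** I took the farthest of the four look-alikes, 0.555 m from the base. I centred it by squeezing it from two directions, then placed it in the well. Afterwards its shoulder measured 80.5–81 mm high (80 mm expected) and its axis was at (0.5482, −0.1068).

**Cap:** I centred it the same way and pressed it straight down. The force peaked at about 8.2 N, dropped with the click, then rose hard at TCP z = 0.159 m, where I expected the shoulder to stop it.

**Last checks:** The push held steady at 17.5–18.8 N. The wrist and scene views show the cap flush on an upright stick and the stamp standing in its compartment.

**Open points:**
- The early top-camera depth put the well 3–4 mm off in y from the wrist camera. I used the wrist value, and the stick went in without resistance.
- A small sideways force of about 4 N remained at the end.
- I didn't re-measure the USB adapter; nothing came near it.

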